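Seat the bayonet cap in the leak tester and hold it

TASK

Close the leak tester: pick up the blue bayonet cap by its grip bar, push it straight down into the socket with its two lugs through the two notches, and, keeping it pushed down against the spring, twist it clockwise (seen from above) a quarter turn to the stop. The program finishes while still holding: keep gripping the cap, turned to the stop against the return spring and pressed down so that its flange sits fully home on the socket's rim. Leave the other things on the bench where they are.

Things in the scene. Friction and masses are not known exactly. Their poses are not given: they have to be found in the camera images.
- cap: Loose bayonet cap, about 140 g, upright on its stem. Origin: centre of the stem's underside; z up. Steel stem 39 mm diameter, 26 mm long, with two lugs (see cap_lug) along +x and -x. On it a blue flange, 72 mm diameter, 26 to 31 mm up, with a yellow mark over each lug, and a blue grip bar 50 mm long along x, 14 mm thick (y), 31 to 68 mm up. The same after a half turn.
- cap_grip (a point): Point in the grip bar on the cap's axis, 56 mm above the cap's underside; axes as the cap's.
- cap_lug (a point): Outer end of the +x lug, 29 mm from the cap's axis, 5.5 mm above its underside. Each lug is 9 mm wide (y) and reaches from 2 to 9 mm above the underside; the other lug is opposite.
- socket: Leak tester, fixed: grey base plate 10 mm thick, 120 mm wide (y), x -65 to +115 mm; white gauge console 46 mm high, x +63 to +109 mm; upright round socket, 90 mm outside diameter, rim 60 mm above the bench. Origin: on the socket's axis at bench level; z up. The cap enters with its x axis along the socket's x, either way round, then turns clockwise from above; a stop blocks the other way.
- socket_mouth (a point): Centre of the socket's bore at the rim, 60 mm above the bench; axes as the socket's. The dark lip here is 8 mm thick, its bore 44 mm in diameter; below it the room is 66 mm in diameter. The cap's underside must be less than 43 mm above the bench for the lugs to turn under the lip. Fully home, the flange rests on the rim and the underside is 34 mm above the bench.
- socket_notch (a point): Outer end of the +x notch in the lip, at the rim, 33 mm from the axis; the other notch is opposite (-x). Each is 14 mm wide (y), with yellow outside it. A red dot on the rim marks each end of the turn.
- plunger (a joint): White spring plunger in the socket, m pressed down: 0 at rest (4 N; the cap's underside meets it 44 mm above the bench), 0.010 with the cap fully home (10 N). Unpressed, it lifts a turned cap until its lugs bear under the lip, 9 mm above home.
- twist (a joint): Return-spring carrier in the socket, rad turned clockwise: 0 at rest, 1.40 at its stop. The cap's lugs push two brass dogs round with it, which they meet after about 0.15 rad of free turn, so the cap turns about 1.55 rad in all. Spring moment 0.03 N m at rest, 0.114 N m at the stop; it may turn a released cap back.
- timer: Bystander: white bench timer, 60 x 64 x 19 mm, lying; origin at the centre of its underside.
- label_tape: Bystander: yellow roll of tape, 68 mm diameter, 19 mm high, lying; origin at the centre of its underside.
- forceps: Bystander: steel forceps, 128 x 16 x 9 mm, lying along its x; origin at the centre of the underside.
- marker_black: Bystander: black marker pen, 137 x 11 x 12 mm, lying along its x; origin at the centre of the underside.
- marker_blue: Bystander: blue marker pen, 137 x 11 x 12 mm, lying along its x; origin at the centre of the underside.
- weigh_boat: Bystander: white weighing boat, 53 x 76 x 11 mm; origin at the centre of the underside.
There are look-alikes about, which are no part of the job. Of the things that look like the cap, take the one that is farthest from the robot's base at the start.

How it is judged:
By the outcome, as a careful person would: the job done as asked, in the order asked, and still so for the second after the job is handed in, while the arm keeps its last pose, push and grip.
It also fails if it takes over 42 s, if anything falls off the work surface, if the arm or the gripper's body presses on something with over 40 N, if the wrist force passes 120 N, or if a joint passes its speed limit or range.

ROBOT

A 6-joint arm with a two-finger parallel gripper is mounted at the origin on a cart in front of the work surface, level with it; the furniture and walls round the work are solid. World frame = base frame: x ahead of the robot, y to its left, z up, the work surface at z = 0. Lengths are in m, angles in degrees, forces in N, time in s.
With the tool pointing down it reaches from about 0.25 to 0.725 m from the base axis. Payload 4 kg.
Tool frame: the origin (TCP) lies midway between the tips of the shut fingers; the grasp point (between the pads) lies 19 mm behind it; z points along the fingers, y is the line along which they close (so a half turn about z gives the same grasp; the last joint's range is limited). The gripper opens to 85 mm and grips with 20 to 120 N. Pads are 22 mm wide; open, the fingers measure 114 mm over their backs; the gripper's body (76 mm by 85 mm) begins 54 mm behind the grasp point. The pads swing forward as they close: fully open they stand 13 mm farther back than shut.
Start: joints at [69.328, 13.785, 0.286, 76.501, 0, 90], TCP at [0.177, 0.468, 0.231] pointing down, gripper open.
Joint ranges: [-155.79, 155.79], [-60.16, 107.12], [-62.33, 73.08], [-114, 123.19], [-81.49, 82.49], [-180, 180]. Speed limits (degrees/s): [159.86, 159.86, 180, 180, 180, 180].

INTERFACE

Orientations are given as [roll, pitch, yaw] about the fixed x, y, z axes, in that order (R = Rz(yaw) Ry(pitch) Rx(roll)).
In Python, from bench import * gives the robot as it stands.
- The arm moves only by the tool play_rows, never from a script. Its argument "targets" is text: rows parted by semicolons, each of 7 numbers parted by spaces: the shift along the tool's x, y, z as a fraction of full scale, then the turn, a rotation vector about the tool's x, y, z as a fraction of full scale, then the opening, from 0 (shut) to 1 (fully open). In form: dx dy dz ax ay az fingers; .... A call has exactly 8 rows; each row shifts and turns the commanded pose from where the row before left it, along the tool's axes as they then stand; what a row does not reach is not made up. Full scale, the value 1, is 0.025 m for a shift and 0.15 rad for a turn. A row lasts 1/10 s, in which the tool goes at most 50 mm and 8.59 degrees, less where a joint would pass 70% of its speed; a pose out of reach is approached as far as the arm can. A call with a number of a shift or a turn outside -1 to 1 is refused whole. A call with a gripper value outside its range is refused whole. The fingers move at their own pace and stop on an object; "squeeze" is the grip in N (left out, the last holds). Time passes only in rows, so rows that do not move let the fingers close, or fill a call up. It gives the time, the measured TCP pose, the force, the opening and the grip force at its end, in the units of the state.
- read_state(): the state, without advancing time (a new reading comes with each control period).
- read_camera(name): name is "scene" or "side" or "wrist"; returns a dict with "frame" (384x512x3 uint8, blue, green, red), "depth" (384x512 float32, m along the optical axis (not along the pixel's ray), 0 where there is no reading), "K" (3x3 intrinsics, pixels), "world_to_cam" (4x4, takes a point from world to camera coordinates); the wrist camera has in their place "hand_eye" (4x4, takes a point from camera to tool coordinates, whose origin is the TCP and whose axes are the flange's). Camera axes: x right, y up, looking along -z (the intrinsics and any distortion apply to the point x, -y, -z); pixel columns grow to the right and rows downward; lengths in m; the calibration is good to about 2 mm. The wrist camera is an equidistant fisheye: a pixel r from the principal point sees the ray r / f radians off the axis. A picture is of the moment at which its call begins: read the wrist's pose just before it.
- close_job(): hands the job in; it is judged then, once.
The state is a dict: "time": time; "q": joint angles; "dq": joint speeds; "joint_efforts": joint torques, N m; "tcp_pos": TCP position; "tcp_rot": TCP orientation; "ft_force": force on the tool from outside, world axes, zero at the start; "moment": the same for the moment, N m; "opening": opening from 0.0 (shut) to 1.0 (fully open); "finger_force": force on a finger pad.
Only numpy, scipy, OpenCV 4.12 (cv2) and the standard library are available. Lean on these libraries where they do the work, as an engineer would, in place of code of your own. Each camera call takes 0.05 s, during which the arm holds its last target. There are 200 camera calls.

## Working session

There is one attempt and no reset: what is moved stays moved. The work goes in short steps, Python scripts to look and compute and a tool call to move; the robot and the scene stay as the last step left them, time stands still between calls to the robot, and variables do not carry over. Pictures are saved under pics/ and viewed, at most 10 in all, crops included, and the job is handed in when it is done.

Besides the shell and the picture viewer there is one more tool, called by a JSON object that holds its "method" and its "body", one argument or row to a line. play_rows: Moves the arm, as the interface text tells. Shift numbers are shares of 0.025 m and turn numbers shares of 0.15 rad, none past 1 either way. Its arguments: {"type":"object","properties":{"targets":{"type":"string"},"squeeze":{"type":"number"}},"required":["targets"]}

```bash
ls; mkdir -p pics; python3 - <<'E'
from bench import *
import cv2,numpy as np
s=read_state();print(s)
ims=[]
for n in("scene","side"):
    c=read_camera(n);np.savez(n+'.npz',**c);cv2.imwrite(f'pics/{n}0.png',c['frame']);print(n,c['K'],c['world_to_cam'],c['depth'].max())
E
```

```text
pics
{'time': 0.0, 'q': array([ 6.93280258e+01,  1.38307321e+01,  2.12370481e-01,  7.65002774e+01,
       -7.58368056e-05,  9.00004450e+01]), 'dq': array([ 0.02764381, -0.07947144,  0.05380731, -0.02632721,  0.00501713,
        0.01411182]), 'joint_efforts': array([-1.04355000e-03, -3.72323871e+01,  2.52405971e+01,  1.69316382e-02,
       -1.81780247e-04, -8.18390390e-06]), 'tcp_pos': array([0.17628537, 0.46721559, 0.23041678]), 'tcp_rot': array([-1.79881361e+02,  7.67581284e-05,  1.59327581e+02]), 'ft_force': array([ 0.19653524, -0.24918447, -0.07792035]), 'moment': array([-0.01693002,  0.00120189,  0.01004259]), 'finger_force': 0.0, 'opening': 0.9991671821703585}
scene [[494.73660033   0.         256.45092222]
 [  0.         494.73660033 190.35004881]
 [  0.           0.           1.        ]] [[ 0.68932499 -0.72430545 -0.01458324 -0.33045486]
 [ 0.28886176  0.25633913  0.92241484 -0.21608871]
 [-0.66437184 -0.64005614  0.38592511 -1.17754037]
 [ 0.          0.          0.          1.        ]] 3.1033914
side [[469.06844843   0.         255.39411203]
 [  0.         469.06844843 190.78420821]
 [  0.           0.           1.        ]] [[ 0.92102926  0.38948419 -0.00267612 -0.41827909]
 [-0.31905489  0.75838748  0.56837699  0.10922317]
 [ 0.22340339 -0.52263802  0.8227639  -1.77510063]
 [ 0.          0.          0.          1.        ]] 3.9366398
```

View pics/scene0.png

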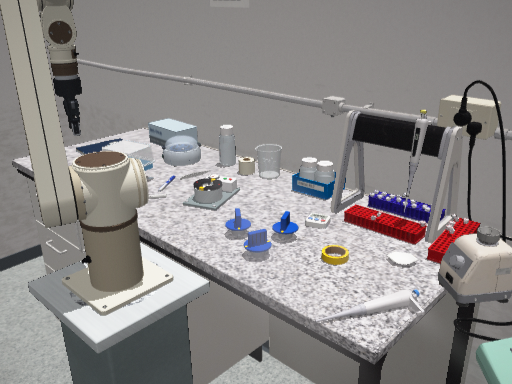

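View pics/side0.png

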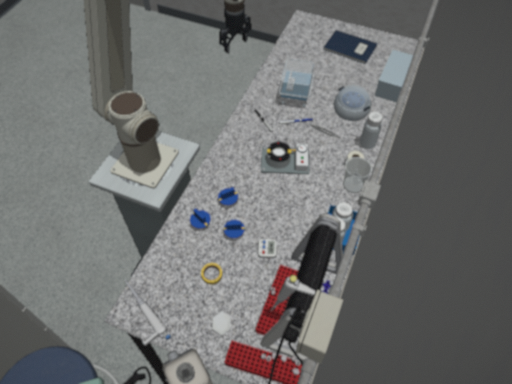

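The scene view shows three blue cap look-alikes at (237,224), (257,244) and (285,228). In the side view they are at (229,197), (200,218) and (234,229). The socket is at (208,188) in the scene view and (280,152) in the side view. Next I'll compute their distances from the base and make a crop.

```bash
cat > h.py <<'E'
import numpy as np,cv2
def cloud(c):
    "world point per pixel from depth"
    K=c['K'];d=c['depth'];v,u=np.mgrid[:384,:512]
    p=np.stack([(u-K[0,2])/K[0,0]*d,-(v-K[1,2])/K[1,1]*d,-d],-1)
    T=np.linalg.inv(c['world_to_cam']);return p@T[:3,:3].T+T[:3,3]
def blobs(f,lo,hi,amin):
    m=cv2.inRange(cv2.cvtColor(f,cv2.COLOR_BGR2HSV),lo,hi)
    n,l,s,ce=cv2.connectedComponentsWithStats(m)
    return [(l==i,ce[i],s[i,4]) for i in range(1,n) if s[i,4]>=amin]
E
python3 - <<'E'
from h import *
tiles=[]
for n in("scene","side"):
    c=dict(np.load(n+'.npz'));P=cloud(c)
    for m,ce,a in blobs(c['frame'],(105,120,60),(130,255,255),60):
        p=P[m&(c['depth']>0)];q=np.median(p,0);print(n,'blue',ce.round(),a,q.round(3),'r',np.hypot(*q[:2]).round(3),'zmax',np.percentile(p[:,2],98).round(3))
    (x,y,w,h)=(170,160,150,110) if n=='scene' else (180,130,150,110)
    tiles.append(cv2.resize(c['frame'][y:y+h,x:x+w],None,fx=4,fy=4,interpolation=2)[:, :600])
    # socket: white/dark pts above bench
    u,v=(208,188) if n=='scene' else (280,152)
    w=P[v-22:v+22,u-28:u+28].reshape(-1,3);w=w[(w[:,2]>.052)&(w[:,2]<.066)];print('rim',np.median(w,0),w.min(0),w.max(0))
t=np.hstack(tiles);cv2.imwrite('pics/crop1.png',cv2.resize(t,(800,int(t.shape[0]*800/t.shape[1]))))
E
```

```text
scene blue [ 93. 147.] 162 [0.478 0.97  0.015] r 1.081 zmax 0.018
scene blue [303. 188.] 171 [0.711 0.012 0.013] r 0.711 zmax 0.05
scene blue [400. 207.] 798 [ 0.774 -0.308  0.023] r 0.833 zmax 0.036
scene blue [285. 225.] 314 [ 0.427 -0.157  0.032] r 0.455 zmax 0.069
scene blue [231. 225.] 84 [ 0.344 -0.028  0.031] r 0.345 zmax 0.033
scene blue [244. 224.] 82 [ 0.377 -0.056  0.031] r 0.381 zmax 0.034
scene blue [260. 247.] 118 [ 0.305 -0.177  0.031] r 0.352 zmax 0.033
rim [0.45852155 0.195085   0.05886706] [0.41717671 0.15256032 0.05203041] [0.53761534 0.25549674 0.06339691]
side blue [228. 196.] 220 [ 0.37  -0.047  0.036] r 0.373 zmax 0.072
side blue [199. 219.] 256 [ 0.319 -0.165  0.034] r 0.359 zmax 0.072
side blue [233. 229.] 253 [ 0.442 -0.157  0.036] r 0.469 zmax 0.071
rim [0.47185814 0.20412006 0.05997743] [0.41726512 0.15482289 0.05200506] [0.57653919 0.27147415 0.06595433]
```

View pics/crop1.png

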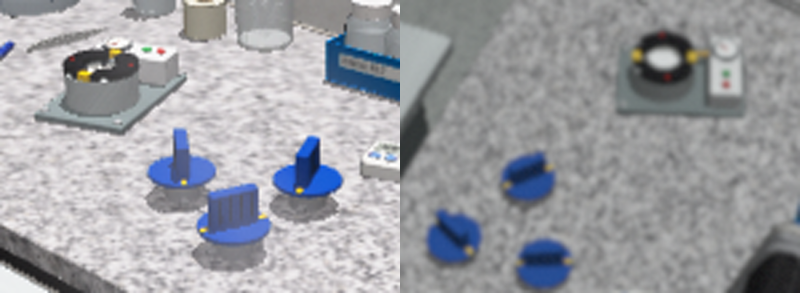

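The chosen cap is the farthest one: scene (285,228), side (234,229), at about (0.43,-0.157) with r≈0.46. The other two are at r≈0.36 and r≈0.355. I'll stop over the socket on the way.

{"method": "play_rows", "body": {
  "targets": "-0.9 -0.4 0 0 0 0 1;-0.9 -0.4 0 0 0 0 1;-0.9 -0.4 0 0 0 0 1;-0.9 -0.4 0 0 0 0 1;-0.9 -0.4 0 0 0 0 1;-0.9 -0.4 0 0 0 0 1;-0.9 -0.4 0 0 0 0 1;-0.9 -0.4 0 0 0 0 1"
}}

```text
time: 0.9
tcp_pos: [0.3171, 0.3284, 0.2309]
tcp_rot: [-180.0, -0.0, 159.3]
ft_force: [0.3, 1.0, 0.4]
opening: 1.004
finger_force: 0.0
```

{"method": "play_rows", "body": {
  "targets": "-0.9 -0.4 0 0 0 0 1;-0.9 -0.4 0 0 0 0 1;-0.9 -0.4 0 0 0 0 1;-0.9 -0.4 0 0 0 0 1;-0.9 -0.4 0 0 0 0 1;-0.9 -0.4 0 0 0 0 1;0 0 0 0 0 0 1;0 0 0 0 0 0 1"
}}

```text
time: 1.7
tcp_pos: [0.4216, 0.2252, 0.2308]
tcp_rot: [-180.0, -0.1, 159.3]
ft_force: [0.4, 0.6, -0.2]
opening: 0.997
finger_force: 0.0
```

```bash
python3 - <<'E'
from bench import *
import cv2,numpy as np
s=read_state();c=read_camera("wrist");np.savez('w1.npz',**c,pos=s['tcp_pos'],rot=s['tcp_rot']);cv2.imwrite('pics/w1.png',c['frame']);print(s['tcp_pos'],s['tcp_rot'],s['q'],c['hand_eye'],c['K'])
E
```

```text
[0.42159168 0.22524841 0.2308361 ] [-1.79962481e+02 -6.84273674e-02  1.59253514e+02] [ 2.80977071e+01  1.13621798e+01 -2.88868243e+00  7.58224192e+01
  2.68290153e-02  4.88441536e+01] [[ 8.64968507e-04  9.60005211e-01  2.79980796e-01  7.11369235e-02]
 [ 9.99999525e-01 -9.56119342e-04  1.88982444e-04 -1.39915505e-04]
 [ 4.49119186e-04  2.79980499e-01 -9.60005582e-01 -1.42465086e-01]
 [ 0.00000000e+00  0.00000000e+00  0.00000000e+00  1.00000000e+00]] [[297.31863964   0.         256.99749948]
 [  0.         297.31863964 192.14291493]
 [  0.           0.           1.        ]]
```

View pics/w1.png

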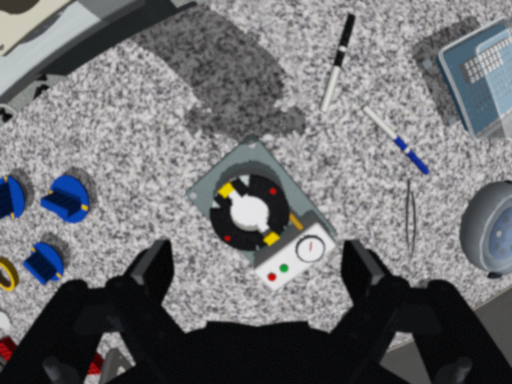

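The wrist view shows the socket mouth at (249,211), its yellow notch marks at (227,188) and (271,239), the red dots at (273,191) and (228,238), and the console at (295,255). I'll measure these by casting rays onto z=0.06, then measure the caps at flange and bar-top height.

```bash
cat >> h.py <<'E'
from scipy.spatial.transform import Rotation as Ro
def wray(c,uv,z):
    "wrist pixels -> world points on plane z"
    uv=np.atleast_2d(uv).astype(float);K=c['K'];d=uv-[K[0,2],K[1,2]];r=np.hypot(*d.T)[:,None];th=r/K[0,0]
    e=d/np.maximum(r,1e-9);ray=np.hstack([e[:,:1]*np.sin(th),-e[:,1:]*np.sin(th),-np.cos(th)])
    H=c['hand_eye'];R=Ro.from_euler('xyz',c['rot'],degrees=True).as_matrix()
    w=ray@H[:3,:3].T@R.T;o=R@H[:3,3]+c['pos']
    return o+w*((z-o[2])/w[:,2])[:,None]
def look(name):
    from bench import read_state,read_camera
    s=read_state();c=read_camera("wrist");c.update(pos=s['tcp_pos'],rot=s['tcp_rot']);np.savez(name+'.npz',**c);cv2.imwrite(f'pics/{name}.png',c['frame']);return c,s
E
python3 - <<'E'
from h import *
c=dict(np.load('w1.npz'));f=c['frame']
y=[b for b in blobs(f,(20,150,120),(35,255,255),20)]
for m,ce,a in y: print('yel',ce.round(1),a,wray(c,ce,.06).round(4))
for m,ce,a in blobs(f,(0,150,80),(8,255,255),8)+blobs(f,(172,150,80),(180,255,255),8): print('red',ce.round(1),a,wray(c,ce,.06).round(4))
# dark lip outline / bore
h=cv2.cvtColor(f,cv2.COLOR_BGR2HSV);m=(h[...,2]<75).astype(np.uint8);m[:, :195]=0;m[:,300:]=0;m[:165]=0;m[262:]=0
n,l,s,ce=cv2.connectedComponentsWithStats(m)
i=1+np.argmax(s[1:,4]);print(s[i],ce[i])
hull=cv2.convexHull(np.argwhere(l==i)[:,::-1].astype(np.int32))[:,0];W=wray(c,hull,.06)[:,:2].astype(np.float32)
print('rim circ',cv2.minEnclosingCircle(W))
for m,ce,a in blobs(f,(105,150,60),(130,255,255),150): print('blue',ce.round(),a,wray(c,ce,.035).round(3))
E
```

```text
yel [225.5 189.5] 144 [[0.4251 0.1866 0.06  ]]
yel [295.6 221.6] 95 [[0.4885 0.2467 0.06  ]]
yel [271.  238.3] 134 [[0.4981 0.2133 0.06  ]]
yel [  8.  278.7] 130 [[ 0.434  -0.2381  0.06  ]]
red [272.5 190.8] 35 [[0.4448 0.2343 0.06  ]]
red [227.1 237.8] 30 [[0.4796 0.1659 0.06  ]]
red [271.5 276.5] 32 [[0.5479 0.1963 0.06  ]]
red [ 91.  370.8] 11 [[ 0.655  -0.1935  0.06  ]]
red [  4.5 351.3] 125 [[ 0.59   -0.4524  0.06  ]]
red [ 93.8 369. ] 72 [[ 0.6505 -0.1817  0.06  ]]
[ 210  166   82   87 3368] [250.95308789 208.74406176]
rim circ ((0.458065390586853, 0.20221516489982605), 0.05352039635181427)
blue [ 71. 189.] 670 [[ 0.353 -0.021  0.035]]
blue [ 15. 195.] 493 [[ 0.319 -0.138  0.035]]
blue [ 63. 211.] 483 [[ 0.376 -0.052  0.035]]
blue [ 50. 258.] 493 [[ 0.433 -0.128  0.035]]
blue [ 35. 272.] 169 [[ 0.446 -0.186  0.035]]
```

{"method": "play_rows", "body": {
  "targets": "-0.36 -0.88 0 0 0 0 1;-0.36 -0.88 0 0 0 0 1;-0.36 -0.88 0 0 0 0 1;-0.36 -0.88 0 0 0 0 1;-0.36 -0.88 0 0 0 0 1;-0.36 -0.88 0 0 0 0 1;-0.36 -0.88 0 0 0 0 1;-0.36 -0.88 0 0 0 0 1"
}}

```text
time: 2.55
tcp_pos: [0.4265, 0.0357, 0.2313]
tcp_rot: [180.0, -0.0, 159.4]
ft_force: [0.2, -0.4, -0.4]
opening: 1.0
finger_force: 0.0
```

{"method": "play_rows", "body": {
  "targets": "-0.36 -0.88 0 0 0 0 1;-0.36 -0.88 0 0 0 0 1;-0.36 -0.88 0 0 0 0 1;-0.36 -0.88 0 0 0 0 1;-0.36 -0.88 0 0 0 0 1;-0.36 -0.88 0 0 0 0 1;0 0 0 0 0 0 1;0 0 0 0 0 0 1"
}}

```text
time: 3.35
tcp_pos: [0.4307, -0.1063, 0.2312]
tcp_rot: [180.0, -0.0, 159.3]
ft_force: [-0.3, 0.6, 0.0]
opening: 1.001
finger_force: 0.0
```

```bash
python3 - <<'E'
from h import *
c,s=look('w2');f=c['frame'];print(s['tcp_pos'],s['tcp_rot'])
for m,ce,a in blobs(f,(105,150,40),(130,255,255),150):
    W=wray(c,np.argwhere(m)[:,::-1],.031)[:,:2].astype(np.float32);print('blue',ce.round(),a,wray(c,ce,.035).round(3),cv2.minEnclosingCircle(cv2.convexHull(W)))
for m,ce,a in blobs(f,(20,150,100),(35,255,255),6): print('yel',ce.round(1),a,wray(c,ce,.031).round(4))
E
```

```text
[ 0.43073305 -0.1062501   0.23118904] [ 1.79965208e+02 -3.94045346e-02  1.59339635e+02]
blue [292.  95.] 2738 [[ 0.364 -0.039  0.035]] ((0.36351603269577026, -0.03846476972103119), 0.03541508689522743)
blue [180.  94.] 2501 [[ 0.317 -0.157  0.035]] ((0.3157632648944855, -0.15891775488853455), 0.03526556119322777)
blue [226. 185.] 2430 [[ 0.435 -0.147  0.035]] ((0.4361512064933777, -0.148580864071846), 0.035472769290208817)
yel [179.6  68.4] 23 [[ 0.2867 -0.1477  0.031 ]]
yel [266.9  85.6] 29 [[ 0.3439 -0.0617  0.031 ]]
yel [473.2  94. ] 99 [[0.4306 0.2111 0.031 ]]
yel [318.8 105.6] 8 [[ 0.3854 -0.0133  0.031 ]]
yel [179.2 120.2] 30 [[ 0.3436 -0.1707  0.031 ]]
yel [495.6 142.3] 78 [[0.5097 0.2398 0.031 ]]
yel [206.8 168.7] 29 [[ 0.4094 -0.162   0.031 ]]
yel [118.5 221.9] 678 [[ 0.431  -0.3051  0.031 ]]
yel [244.4 203.4] 17 [[ 0.4654 -0.1357  0.031 ]]
```

View pics/w2.png

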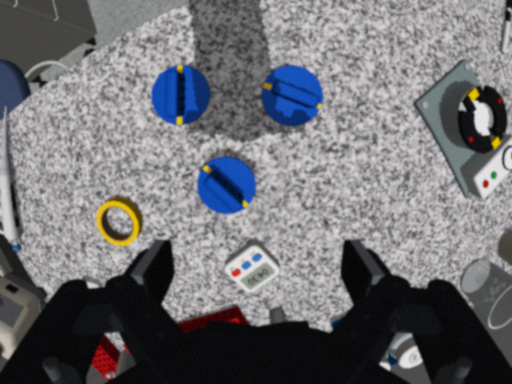

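The target cap is at (226,185), with its marks at (207,169) and (244,203). That puts the centre at about (0.4365,-0.149) and the yaw at about 25°. I'll rotate, centre over it, lower to z 0.13 and look once more.

{"method": "play_rows", "body": {
  "targets": "0 0 0.8 0 0 -0.89 1;0 0 0.8 0 0 -0.89 1;0 0 0.8 0 0 -0.89 1;0 0 0.8 0 0 -0.89 1;0 0 0.8 0 0 -0.89 1;0 0 0 0 0 -0.89 1;0.25 -0.83 0 0 0 0 1;0.25 -0.83 0 0 0 0 1"
}}

```text
time: 4.2
tcp_pos: [0.4375, -0.1484, 0.1312]
tcp_rot: [180.0, -0.0, -154.5]
ft_force: [0.0, -0.2, 0.7]
opening: 0.997
finger_force: 0.0
```

{"method": "play_rows", "body": {
  "targets": "0 0 0 0 0 0 1;0 0 0 0 0 0 1;0 0 0 0 0 0 1;0 0 0 0 0 0 1;0 0 0 0 0 0 1;0 0 0 0 0 0 1;0 0 0 0 0 0 1;0 0 0 0 0 0 1"
}}

```text
time: 5.0
tcp_pos: [0.4373, -0.1499, 0.1313]
tcp_rot: [-180.0, 0.0, -154.8]
ft_force: [0.6, -0.6, -0.9]
opening: 1.003
finger_force: 0.0
```

```bash
python3 - <<'E'
from h import *
c,s=look('w3');f=c['frame'];print(s['tcp_pos'],s['tcp_rot'],s['q'])
for m,ce,a in blobs(f,(105,150,40),(130,255,255),150):
    W=wray(c,np.argwhere(m)[:,::-1],.031)[:,:2].astype(np.float32);print('blue',ce.round(),a,wray(c,ce,.035).round(3),cv2.minEnclosingCircle(cv2.convexHull(W)))
for m,ce,a in blobs(f,(20,150,100),(35,255,255),6): print('yel',ce.round(1),a,wray(c,ce,.031).round(4))
E
```

```text
[ 0.43734484 -0.14986518  0.1313265 ] [-1.79997794e+02  2.56058606e-03 -1.54773933e+02] [-1.89152068e+01  1.36754977e+01 -1.54952769e+01  6.08258513e+01
  1.99966914e-04 -4.41412737e+01]
blue [311.  57.] 5349 [[ 0.317 -0.16   0.035]] ((0.3139774203300476, -0.15858376026153564), 0.037047404795885086)
blue [401. 173.] 3935 [[ 0.365 -0.042  0.035]] ((0.36528319120407104, -0.03224900737404823), 0.04308920353651047)
blue [258. 192.] 4991 [[ 0.436 -0.15   0.035]] ((0.43947455286979675, -0.14812161028385162), 0.03791568800806999)
blue [ 15. 319.] 581 [[ 0.758 -0.386  0.035]] ((0.7720310688018799, -0.38915854692459106), 0.053372275084257126)
blue [104. 368.] 638 [[ 0.75  -0.232  0.035]] ((0.7769989967346191, -0.23274743556976318), 0.05778636783361435)
yel [283.3  80.8] 62 [[ 0.3437 -0.1708  0.031 ]]
yel [101.3 112.4] 1438 [[ 0.4294 -0.3064  0.031 ]]
yel [393.5 141.5] 52 [[ 0.3438 -0.0616  0.031 ]]
yel [258.5 157.5] 60 [[ 0.4094 -0.1618  0.031 ]]
yel [410.1 204. ] 12 [[ 0.3856 -0.0141  0.031 ]]
yel [504.8 300.9] 77 [[0.4321 0.2352 0.031 ]]
```

View pics/w3.png

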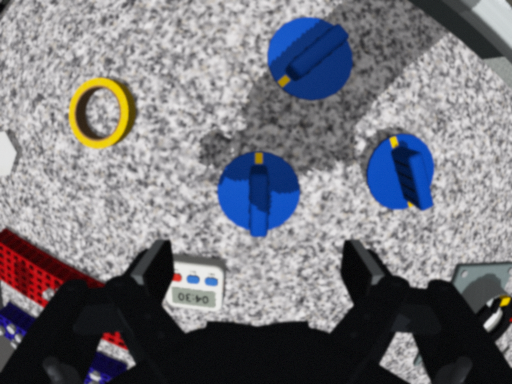

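The cap is centred and aligned under the gripper, with its bar vertical at column 258. I'll descend and grip.

{"method": "play_rows", "body": {
  "targets": "0 0.04 0.75 0 0 0 1;0 0 0.75 0 0 0 1;0 0 0.75 0 0 0 1;0 0 0.75 0 0 0 1;0 0 0.5 0 0 0 1;0 0 0.27 0 0 0 1;0 0 0 0 0 0 1;0 0 0 0 0 0 1"
}}

```text
time: 5.85
tcp_pos: [0.4373, -0.1492, 0.0374]
tcp_rot: [-180.0, 0.0, -154.8]
ft_force: [0.0, -0.5, -0.5]
opening: 0.998
finger_force: 0.0
```

{"method": "play_rows", "body": {
  "targets": "0 0 0 0 0 0 0;0 0 0 0 0 0 0;0 0 0 0 0 0 0;0 0 0 0 0 0 0;0 0 0 0 0 0 0;0 0 0 0 0 0 0;0 0 0 0 0 0 0;0 0 0 0 0 0 0",
  "squeeze": 70
}}

```text
time: 6.65
tcp_pos: [0.4372, -0.1491, 0.0374]
tcp_rot: [-180.0, 0.0, -154.8]
ft_force: [0.4, 0.5, 3.5]
opening: 0.15
finger_force: 68.8
```

{"method": "play_rows", "body": {
  "targets": "0 0 -0.5 0 0 0 0;0 0 -1 0 0 0 0;0 0 -1 0 0 0 0;0 0 -1 0 0 0 0;0 0 -1 0 0 0.59 0;0 0 -0.5 0 0 0 0;-0.57 0.85 0 0 0 0 0;-0.57 0.85 0 0 0 0 0"
}}

```text
time: 7.45
tcp_pos: [0.4489, -0.0992, 0.162]
tcp_rot: [180.0, -0.0, -160.0]
ft_force: [0.0, -0.4, -2.5]
opening: 0.154
finger_force: 68.4
```

{"method": "play_rows", "body": {
  "targets": "-0.57 0.85 0 0 0 0 0;-0.57 0.85 0 0 0 0 0;-0.57 0.85 0 0 0 0 0;-0.57 0.85 0 0 0 0 0;-0.57 0.85 0 0 0 0 0;-0.57 0.85 0 0 0 0 0;-0.57 0.85 0 0 0 0 0;-0.57 0.85 0 0 0 0 0"
}}

```text
time: 8.25
tcp_pos: [0.4969, 0.1004, 0.1611]
tcp_rot: [180.0, -0.1, -159.8]
ft_force: [0.7, -0.0, -0.8]
opening: 0.154
finger_force: 68.4
```

{"method": "play_rows", "body": {
  "targets": "-0.57 0.85 0 0 0 0 0;-0.57 0.85 0 0 0 0 0;-0.57 0.85 0 0 0 0 0;-0.57 0.85 0 0 0 0 0;-0.57 0.85 0 0 0 0 0;0 0 0 0 0 0 0;0 0 0 0 0 0 0;0 0 0 0 0 0 0"
}}

```text
time: 9.05
tcp_pos: [0.5271, 0.2229, 0.1614]
tcp_rot: [-180.0, -0.1, -159.9]
ft_force: [-1.2, 0.6, -1.5]
opening: 0.15
finger_force: 68.4
```

```bash
python3 - <<'E'
from h import *
c,s=look('w4');f=c['frame'];print(s['tcp_pos'],s['tcp_rot'],s['q'],s['opening'],s['finger_force'])
for m,ce,a in blobs(f,(20,150,80),(35,255,255),6): print('yel',ce.round(1),a,wray(c,ce,.06).round(4),wray(c,ce,s['tcp_pos'][2]-.006).round(4))
for m,ce,a in blobs(f,(0,150,80),(8,255,255),8)+blobs(f,(172,150,80),(180,255,255),8): print('red',ce.round(1),a,wray(c,ce,.06).round(4))
E
```

```text
[0.5270931  0.22293707 0.16135611] [-1.79971993e+02 -1.15356365e-01 -1.59884378e+02] [ 2.29380348e+01  2.41686694e+01  4.45372865e+00  7.04016548e+01
 -2.22928594e-02  2.82240756e+00] 0.14971675055911804 68.44226360321045
yel [258.5  65.1] 274 [[0.4265 0.1871 0.06  ]] [[0.4398 0.1916 0.1554]]
yel [258.4 156.7] 261 [[0.4977 0.2132 0.06  ]] [[0.4831 0.2075 0.1554]]
yel [290.1 166.8] 156 [[0.4964 0.2411 0.06  ]] [[0.4824 0.2245 0.1554]]
yel [257.  187.5] 173 [[0.5229 0.2212 0.06  ]] [[0.4985 0.2124 0.1554]]
red [305.2 106. ] 47 [[0.4445 0.2343 0.06  ]]
red [211.3 116.8] 53 [[0.4794 0.1654 0.06  ]]
red [214.7 117.9] 9 [[0.4794 0.1684 0.06  ]]
```

View pics/w4.png

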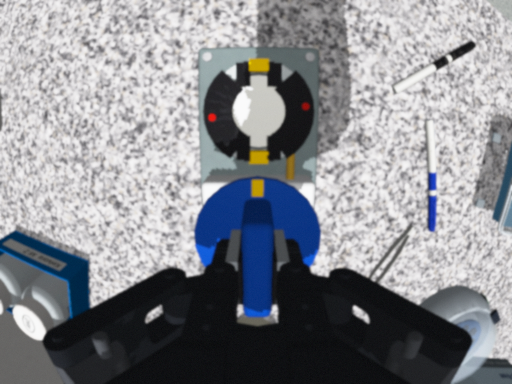

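The socket is confirmed at (0.462,0.200) with yaw 20.1°, its notches at (258,65) and (258,157). The held cap is on the tool axis, with its mark at (257,187). I'll move over the socket and lower in.

{"method": "play_rows", "body": {
  "targets": "0.69 0.01 0 0 0 0 0;0.69 0.01 0 0 0 0 0;0.69 0.01 0 0 0 0 0;0.69 0.01 0 0 0 0 0;0 0 0.8 0 0 0 0;0 0 0.8 0 0 0 0;0 0 0.4 0 0 0 0;0 0 0 0 0 0 0"
}}

```text
time: 9.9
tcp_pos: [0.4614, 0.1998, 0.1107]
tcp_rot: [-180.0, -0.2, -159.9]
ft_force: [-0.1, 0.4, -1.1]
opening: 0.152
finger_force: 68.5
```

{"method": "play_rows", "body": {
  "targets": "0 0 0.2 0 0 0 0;0 0 0.2 0 0 0 0;0 0 0.2 0 0 0 0;0 0 0.2 0 0 0 0;0 0 0 0 0 0 0;0 0 0 0 0 0 0;0 0 0 0 0 0 0;0 0 0 0 0 0 0"
}}

```text
time: 10.7
tcp_pos: [0.4628, 0.2011, 0.0923]
tcp_rot: [180.0, 0.0, -159.8]
ft_force: [-0.5, -0.9, -2.2]
opening: 0.156
finger_force: 68.5
```

{"method": "play_rows", "body": {
  "targets": "0 0 0.15 0 0 0 0;0 0 0.15 0 0 0 0;0 0 0.15 0 0 0 0;0 0 0.15 0 0 0 0;0 0 0 0 0 0 0;0 0 0 0 0 0 0;0 0 0 0 0 0 0;0 0 0 0 0 0 0"
}}

```text
time: 11.5
tcp_pos: [0.4627, 0.201, 0.0774]
tcp_rot: [180.0, 0.0, -159.9]
ft_force: [-2.6, 0.2, 4.1]
opening: 0.151
finger_force: 69.3
```

{"method": "play_rows", "body": {
  "targets": "0.03 -0.02 0.08 0 0 0 0;0 0 0.08 0 0 0 0;0 0 0.08 0 0 0 0;0 0 0 0 0 0 0;0 0 0 0 0 0 0;0 0 0 0 0 0 0;0 0 0 0 0 0 0;0 0 0 0 0 0 0"
}}

```text
time: 12.3
tcp_pos: [0.4627, 0.201, 0.0719]
tcp_rot: [179.9, 0.1, -159.8]
ft_force: [-2.6, 1.1, 7.1]
opening: 0.151
finger_force: 69.6
```

{"method": "play_rows", "body": {
  "targets": "0.03 0 0.05 0 0 0 0;0 0 0.03 0 0 0 0;0 0 0 0 0 0 0;0 0 0 0 0 0 0;0 0 0 0 0 0 0;0 0 0 0 0 0 0;0 0 0 0 0 0 0;0 0 0 0 0 0 0"
}}

```text
time: 13.1
tcp_pos: [0.4626, 0.201, 0.0714]
tcp_rot: [179.9, 0.2, -159.8]
ft_force: [-3.6, -0.3, 15.6]
opening: 0.153
finger_force: 71.1
```

{"method": "play_rows", "body": {
  "targets": "0 0 0 0 0 0.6 0;0 0 0 0 0 0.6 0;0 0 0 0 0 0.6 0;0 0 0 0 0 0.6 0;0 0 0 0 0 0.6 0;0 0 0 0 0 0.6 0;0 0 0 0 0 0.6 0;0 0 0 0 0 0.6 0"
}}

```text
time: 13.9
tcp_pos: [0.4637, 0.2003, 0.0714]
tcp_rot: [179.9, 0.3, 158.7]
ft_force: [-0.3, -2.6, 15.0]
opening: 0.155
finger_force: 70.8
```

```bash
python3 -c "
from bench import *
s=read_state();print(s['tcp_pos'],s['tcp_rot'],s['ft_force'],s['moment'],s['opening'])"
```

```text
[0.46368192 0.20032201 0.07141238] [179.85075833   0.27866961 158.69254238] [-0.31401955 -2.63558736 14.98912477] [-0.6613287   0.35190036  0.19285157] 0.15519374590562182
```

{"method": "play_rows", "body": {
  "targets": "0 0 0 0 0 0.6 0;0 0 0 0 0 0.6 0;0 0 0 0 0 0.6 0;0 0 0 0 0 0.6 0;0 0 0 0 0 0.6 0;0 0 0 0 0 0.6 0;0 0 0 0 0 0.6 0;0 0 0 0 0 0.6 0"
}}

```text
time: 14.7
tcp_pos: [0.4633, 0.1993, 0.0714]
tcp_rot: [179.8, 0.2, 117.4]
ft_force: [-1.7, -4.2, 16.7]
opening: 0.153
finger_force: 71.2
```

{"method": "play_rows", "body": {
  "targets": "0 0 0 0 0 0.2 0;0 0 0 0 0 0.2 0;0 0 0 0 0 0.2 0;0 0 0 0 0 0.1 0;0 0 0 0 0 0 0;0 0 0 0 0 0 0;0 0 0 0 0 0 0;0 0 0 0 0 0 0"
}}

```text
time: 15.5
tcp_pos: [0.4632, 0.1993, 0.0714]
tcp_rot: [179.8, 0.2, 111.6]
ft_force: [-2.2, -5.3, 16.1]
opening: 0.152
finger_force: 71.2
```

```bash
python3 -c "
from bench import *
s=read_state();print(s['tcp_pos'],s['tcp_rot'],s['ft_force'],s['moment'],s['opening'])"
```

```text
[0.46317288 0.1992925  0.07142305] [1.79782173e+02 1.64249425e-01 1.11600376e+02] [-2.21441561 -5.32720707 16.1205801 ] [-1.08586405  0.64730686  0.17808202] 0.1524316233399889
```

{"method": "play_rows", "body": {
  "targets": "0 0 0 0 0 0.1 0;0 0 0 0 0 0.1 0;0 0 0 0 0 0.1 0;0 0 0 0 0 0.1 0;0 0 0 0 0 0 0;0 0 0 0 0 0 0;0 0 0 0 0 0 0;0 0 0 0 0 0 0"
}}

```text
time: 16.3
tcp_pos: [0.4629, 0.1992, 0.0714]
tcp_rot: [179.8, 0.2, 108.3]
ft_force: [-2.4, -5.9, 17.5]
opening: 0.154
finger_force: 71.5
```

```bash
python3 -c "
from h import *
c,s=look('w5');print(s['tcp_pos'],s['tcp_rot'],s['ft_force'],s['moment'],s['opening'])"
```

```text
[0.46289034 0.19922812 0.07139805] [1.79803906e+02 1.60380203e-01 1.08251172e+02] [-2.43987635 -5.88696042 17.54109925] [-1.18125877  0.85908511  0.737948  ] 0.1535919541903314
```

View pics/w5.png

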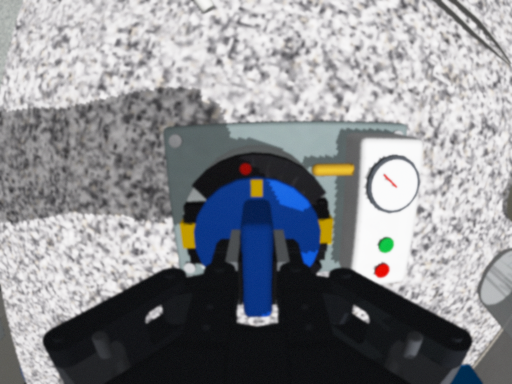

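The twist moment jumped from 0.18 to 0.74 N m, so the cap is at the stop. The flange is home at TCP z 0.0714 with about 17 N of push. The picture shows the yellow mark at (257,187), past the end dot at (245,169). I'm handing the job in while still holding.

```bash
python3 -c "
from bench import *
print(close_job())"
```

```text
the job is handed in; nothing more can be done
None
```

I handed the job in at about 16 s: the farthest blue cap is in the socket, turned clockwise to the stop, pressed home on the rim with about 17 N and still gripped; the hand-in returned no verdict.

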